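# Clamp a tied parcel in the sealing jig

### The arm

A 6-joint arm with a two-finger parallel gripper is mounted at the origin on a cart in front of the work surface, level with it; the furniture and walls round the work are solid. World frame = base frame: x ahead of the robot, y to its left, z up, the work surface at z = 0. Lengths are in mm, angles in degrees, forces in N, time in s.
With the tool pointing down it reaches from about 350 to 850 mm from the base axis. Payload 8.1 kg.
Tool frame: the origin (TCP) lies on the front face of the gripper's body, between the roots of the fingers; the fingertips stand r.finger_overhang ahead of it and the grasp point (between the pads) lies 54 mm ahead of it (r.finger_overhang is the distance from the TCP to the fingertips, in mm); y points along the fingers, z is the direction in which the jaws open and shut, and the axes are right-handed (so a half turn about y gives the same grasp; the last joint's range is limited). The gripper opens to 85 mm and grips with 20 to 120 N. Pads are 22 mm wide; open, the fingers measure 114 mm over their backs; the gripper's body (76 mm by 85 mm) begins 54 mm behind the grasp point. The pads swing forward as they close: fully open they stand 13 mm farther back than shut.
Start: joints at [-74.164, 7.471, 85.268, -0, 87.261, -4.893], TCP at [212.395, -561.154, 303.892] pointing down, gripper open.
Joint ranges: [-169.43, 169.43], [-51.17, 129.36], [1.28, 143.12], [-76.62, 256.62], [0, 156.53], [-152.29, 152.29]. Speed limits (degrees/s): [136.94, 136.94, 159.86, 180, 180, 180].

### API

Orientations are given as [roll, pitch, yaw] about the fixed x, y, z axes, in that order (R = Rz(yaw) Ry(pitch) Rx(roll)).
In Python, from bench import r gives the robot as it stands. The module is installed in compiled form; this text tells all that it offers.
- The arm moves only by the tool arm_command, never from a script. Its argument "increments" is a list of rows, each a list of 6 numbers: the shift along the tool's x, y, z in m, then the turn, a rotation vector about the tool's x, y, z in rad. In form: [[tx, ty, tz, wx, wy, wz], ...]. A call has exactly 10 rows; each row is the pose to reach, as a shift and turn from the pose commanded when the call began, along the tool's axes at that moment; what a row does not reach only later rows make up. A row lasts 1/8 s, in which the tool goes at most 62.5 mm and 10.7 degrees, less where a joint would pass 70% of its speed; a pose out of reach is approached as far as the arm can. A call with a gripper value outside its range is refused whole. "jaw" is the gripper's target within -1 to 1 (shut at 1, half-way at 0, fully open at -1), set as the call begins (left out, the last holds). The fingers move at their own pace and stop on an object; "force" is the grip in N (left out, the last holds). Time passes only in rows, so rows that repeat a pose let the fingers close, or fill a call up. It gives the time, the measured TCP pose, the force and the opening at its end, in the units of the state.
- r.sense(): the state, without advancing time (a new reading comes with each control period).
- r.snapshot(name): name is "scene" or "top" or "wrist"; returns the picture (480x640x3 uint8, red, green, blue); there is no depth.
- r.camera_model(name): a dict with "intrinsics" (3x3 intrinsics, pixels), "cam_to_world" (4x4, takes a point from camera to world coordinates). Camera axes: x right, y down, z forward; pixel columns grow to the right and rows downward; lengths in mm; the calibration is good to about 2 mm. A picture is of the moment at which its call begins: read the wrist's pose just before it. camera_model takes no time and is no camera call; for the wrist camera it gives the pose at the moment of the call.
- r.hand_in(): hands the job in, once; it reports no verdict.
Trained networks look in the newest picture that a camera, given by its name, has taken for a name from the list of things; names that differ only in an ending like _2 or _b are one class to them, and where a whole thing is asked for, a point or a joint stands for the part that bears it (a point fixed in the world has none). Each returns a list of dicts, best first, with "conf" (0 to 1); they miss things now and then, are a little off and sometimes report something else, mostly with a low value. They report only what shows in the picture. A call takes as long as a camera call. They do not tell look-alikes from the thing itself.
- r.trace(camera, target): "mask" (480x640 bool, what is visible of it) and "position" ([column, row] in pixels, amid what is visible of it).
- r.spot_point(camera, target): "position" ([column, row] in pixels: a listed point, or the origin of a listed thing).
The state is a dict: "time": time; "joint_pos": joint angles; "qd": joint speeds; "joint_efforts": joint torques, N m; "tool_pos": TCP position; "tcp_rot": TCP orientation; "ft_force": force on the tool from outside, world axes, zero at the start; "wrist_torque": the same for the moment, N m; "finger_gap": finger opening in mm.
Only numpy, scipy, OpenCV 4.12 (cv2) and the standard library are available. Lean on these libraries where they do the work, as an engineer would, in place of code of your own. Each camera call takes 0.05 s, during which the arm holds its last target.

### The job

A small tied parcel lies loose in the wooden holding jig and must be fixed there so that its string can be sealed. With the fingertips, push the parcel fully home, flat against both fences of the jig, then push the handle of the toggle clamp over past its dead centre until the clamp snaps shut and its rubber foot presses on the parcel. Only push: do not lift or tip the parcel, and leave the other things on the table where they are.

Things in the scene. Friction and masses are not known exactly. Their poses are not given: they have to be found in the camera images.
- holding_jig: Wooden holding jig, fixed, board 170 x 263 mm, turned up to 0.2 rad. Its origin lies on the table under the parcel's middle when the parcel is home; x away from the robot, y left, z up. Bed top at z = 15 mm, from x = -108 to 62, y = -118 to 145 mm. A toggle clamp stands behind the left fence in the plane x = 22 mm, its arm's pivot at y = 103, z = 97 mm; the arm stands up at 65 degrees at first.
- fence_corner (a point): Where the inner faces of the two fences meet on the bed: jig x = 42.5, y = 55, z = 15 mm. The far fence's face is at x = 42.5, the left fence's at y = 55; both rise 26 mm above the bed and are unbroken; the far one runs from y = -95, the left one from x = -90 mm to the corner.
- parcel_mid (a point): Centre of the small kraft parcel tied with string, a box 85 (its x) x 110 (its y) x 55 mm, 0.25 to 0.5 kg, loose on the bed, 20 to 45 mm short of home in jig x and y, turned up to 0.12 rad. Home: square to the jig at x = 0, y = 0, z = 42.5 mm of it. It slides when pushed (2 to 6 N) at its near (-x) or right (-y) face.
- handle_end (a point): Rounded end of the clamp's straight handle, in the jig's plane x = 22 mm. Open, the handle leans to jig +y, 36 degrees off upright, this end at y = 199, z = 183 mm of the jig. Pushed towards jig -y it runs through y, z = 169, 209; 130, 224; 100, 227; 84, 225 (the foot meets the parcel); dead centre about 68, 219; to the locked stop at about 56, 212 mm, 40 degrees off upright the other way.
- handle_grip (a point): Middle of the handle's black grip, 64 mm long and 18 mm thick, 32 mm short of its end. From open it starts with 1 to 3 N; once the foot is on the parcel it takes up to about 10 N here to get past dead centre, where the handle snaps on to its stop.
- clamp_pin (a point): Pin on which the handle turns, at the foot of the handle, 110 mm from its end. It moves a little: jig y = 134, z = 94 mm open, y = 121, z = 123 mm locked.
- toggle_link (a joint): Turn of the clamp's short link about its pin in the base, rad (noise about 0.01): 0 open (start), 0.33 at dead centre, 0.44 at the locked stop. Open, the clamp stays by the weight of its handle; past dead centre the sprung foot snaps it to the stop.
- foot_face (a point): Middle of the underside of the clamp's rubber foot. It starts high, level with the raised arm's end, and comes down on the parcel at jig x = 22, y = 33, z = 70 mm.
- clamp_foot: The rubber foot, 21 mm across, on a sprung spindle at the end of the clamp's arm; its origin lies on the arm's pivot, about which it turns. Locked, it presses on the parcel with 10 to 20 N.
- sealing_pliers: Bystander: pliers with red grips, 58 x 197 x 16 mm, lying to the right of the jig; origin under its middle.
- flat_parcel: Bystander: larger flat kraft parcel, 114 x 174 x 51 mm, farther right; origin under its middle.
- tape_ring: Bystander: roll of brown tape, 96 mm across, 48 mm high, to the left of the jig, nearer the robot; origin under its middle.
- parcel: The same small tied parcel as a body; origin under its middle, axes as above.
Things that resemble listed ones, but are neither listed nor needed, are in the scene too. Leave any purple look-alike of the parcel alone.

How it is judged (in metres and radians):
On the way, in this order (a step that is already met when the one before it is completed fails the run):
1. the parcel is home, flat against both fences of the jig (x of parcel_mid in the frame of holding_jig above -0.004 m and y of parcel_mid in the frame of holding_jig above -0.004 m and angle between the x axis of parcel_mid and the x axis of holding_jig, either way round below 0.04 rad), for 0.2 s.
2. the clamp is past its dead centre with its foot pressing on the parcel (value of joint toggle_link above 0.39 rad and contact force between clamp_foot and parcel above 6 N), for 0.2 s.
At the end, for the whole second after the job is handed in: The parcel lies within 4 mm of both fences and within 0.04 rad of square, at rest; the clamp is past dead centre at its locked stop (link beyond 0.39 rad) and its foot presses on the parcel with more than 6 N (all of step 1 and all of step 2 and linear speed of parcel below 0.01 m/s); the robot touches nothing.
It fails at once if the parcel is lifted (10 mm) or tipped (z of parcel_mid in the frame of holding_jig above 0.052 m or angle between parcel_mid's own z axis and vertical above 0.2 rad).
It fails at once if another thing on the table is moved (distance of any of sealing_pliers, flat_parcel, tape_ring from where it was at the start of the episode above 0.02 m).
It also fails if it takes over 72 s, if anything falls off the work surface, if the arm or the gripper's body presses on something with over 40 N, if the wrist force passes 120 N, or if a joint passes its speed limit or range.

## Working session

There is one attempt and no reset: what is moved stays moved. The work goes in short steps, Python scripts to look and compute and a tool call to move; the robot and the scene stay as the last step left them, time stands still between calls to the robot, and variables do not carry over. Pictures are saved under pics/ and viewed, and the job is handed in when it is done.

Besides the shell and the picture viewer there is one more tool, called after "Request:" as name([rows], argument=value, ...), one row to a line, values as JSON. arm_command: Moves the arm, as the interface text tells. Its arguments: {"type":"object","properties":{"increments":{"type":"array","items":{"type":"array","items":{"type":"number"}}},"jaw":{"type":"number"},"force":{"type":"number"}},"required":["increments"]}

```bash
mkdir -p pics; ls
python3 - <<'E'
from bench import r
import cv2
s=r.sense()
for k,v in s.items(): print(k,v)
print(r.finger_overhang)
for n in ("scene","top"):
    im=r.snapshot(n); cv2.imwrite(f"pics/{n}0.png",im[:,:,::-1])
    c=r.camera_model(n); print(c)
    for t in ["fence_corner","parcel_mid","handle_end","handle_grip","clamp_pin","holding_jig","foot_face","sealing_pliers","flat_parcel","tape_ring"]:
        print(n,t,[(d['conf'],d['position']) for d in r.spot_point(n,t)][:3])
E
```

```text
pics
time 0.0
joint_pos [-7.41636691e+01  7.51593316e+00  8.53285562e+01 -1.18288385e-03
  8.72598358e+01 -4.89076522e+00]
qd [ 0.0377204  -0.021456   -0.05896544 -0.08048587  0.0021424   0.03981474]
joint_efforts [ 8.79366962e-04 -5.69396281e+01 -5.00546765e+01 -3.58782481e-04
  1.47577445e-02 -4.00031837e-06]
tool_pos [ 212.27782839 -560.76329684  302.84261975]
tcp_rot [-9.01040461e+01  7.71725301e-03 -1.59272853e+02]
ft_force [ 0.03102434  0.58620466 -0.07860307]
wrist_torque [-0.02603491  0.0193214  -0.04285992]
finger_gap 85.63937904081936
72.6
{'intrinsics': array([[567.22068955,   0.        , 319.92845265],
       [  0.        , 567.22068955, 231.46486566],
       [  0.        ,   0.        ,   1.        ]]), 'cam_to_world': array([[-7.65109883e-01, -2.83693133e-01,  5.78035529e-01,
        -2.90385619e+02],
       [-6.43498447e-01,  3.68575020e-01, -6.70866755e-01,
         9.72315814e+02],
       [-2.27291649e-02, -8.85251750e-01, -4.64556481e-01,
         7.88335507e+02],
       [ 0.00000000e+00,  0.00000000e+00,  0.00000000e+00,
         1.00000000e+00]])}
scene fence_corn
[... 736 characters left out ...]
2,
         2.32769836e+01],
       [ 2.04133824e-02, -8.43778384e-02, -9.96224711e-01,
         1.38832826e+03],
       [ 0.00000000e+00,  0.00000000e+00,  0.00000000e+00,
         1.00000000e+00]])}
top fence_corner [(0.16, [245.4, 250.9])]
top parcel_mid [(0.92, [449.8, 188.7]), (0.9, [308.4, 284.8]), (0.66, [222.6, 247.1])]
top handle_end [(0.69, [211.3, 248.5])]
top handle_grip [(0.52, [222.2, 247.1])]
top clamp_pin [(0.65, [173.3, 303.0]), (0.64, [245.0, 249.7])]
top holding_jig [(0.66, [297.9, 263.1])]
top foot_face [(0.46, [307.7, 281.9]), (0.36, [280.9, 251.3])]
top sealing_pliers [(0.96, [401.4, 281.4])]
top flat_parcel [(0.8, [445.2, 268.6])]
top tape_ring [(0.82, [174.3, 303.8])]
```

View pics/top0.png

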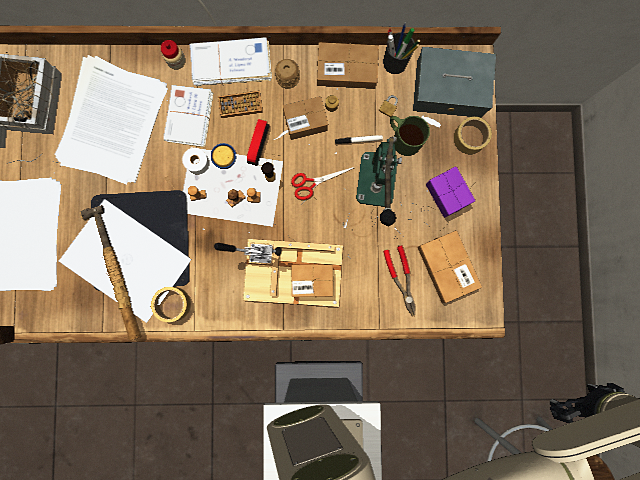

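View pics/scene0.png

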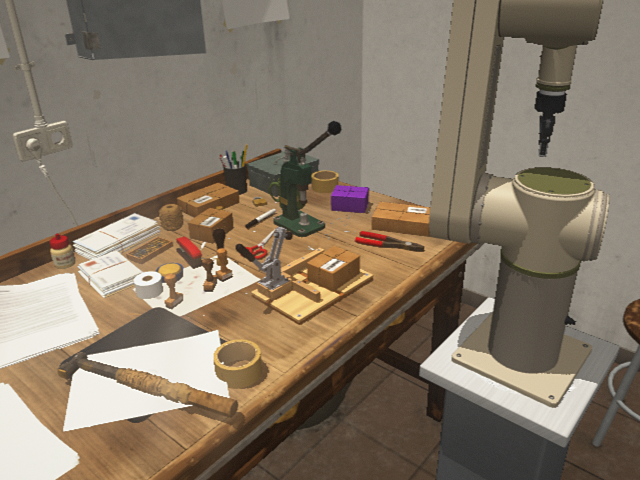

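The top view shows the jig at about (293,273), with the clamp handle's black grip at (224,247), the parcel at (312,281), the pliers at (400,280) and the tape at (170,304). The press stands behind, at (378,180). I'll enlarge the jig next.

```bash
cat > h.py <<'E'
import numpy as np, cv2
from bench import r
def ray(c,p):
    K=c["intrinsics"];T=c["cam_to_world"]
    d=T[:3,:3]@np.linalg.inv(K)@np.array([p[0],p[1],1.]); return T[:3,3],d
def atz(c,p,z):
    o,d=ray(c,p); return o+d*(z-o[2])/d[2]
def proj(c,P):
    T=c["cam_to_world"];q=(np.atleast_2d(P)-T[:3,3])@T[:3,:3]; q=q@c["intrinsics"].T
    return q[:,:2]/q[:,2:]
def J(pose,P):
    x,y,a=pose;P=np.atleast_2d(np.asarray(P,float)).copy();R=np.array([[np.cos(a),-np.sin(a)],[np.sin(a),np.cos(a)]])
    P[:,:2]=P[:,:2]@R.T+[x,y];return P
E
python3 - <<'E'
import cv2
im=cv2.imread("pics/top0.png")[225:325,200:360]
cv2.imwrite("pics/topc.png",cv2.resize(im,None,fx=5,fy=5,interpolation=cv2.INTER_CUBIC))
im=cv2.imread("pics/scene0.png")[215:325,240:380]
cv2.imwrite("pics/scenec.png",cv2.resize(im,None,fx=5,fy=5,interpolation=cv2.INTER_CUBIC))
E
```

```text
(no output)
```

View pics/topc.png

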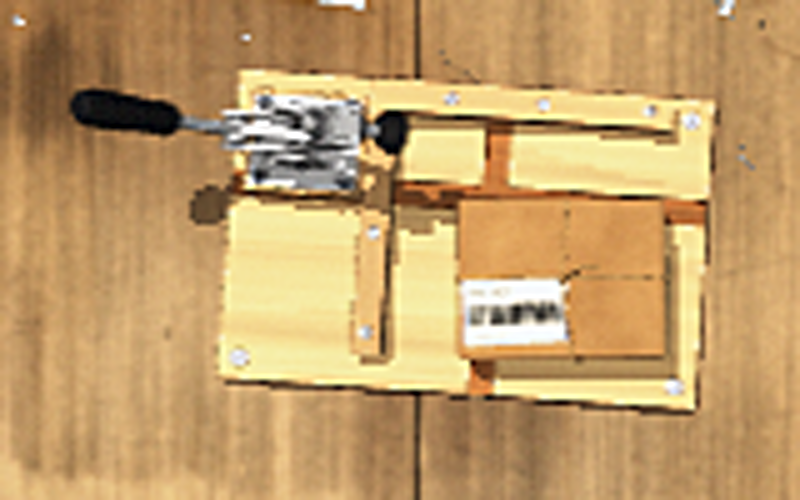

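View pics/scenec.png

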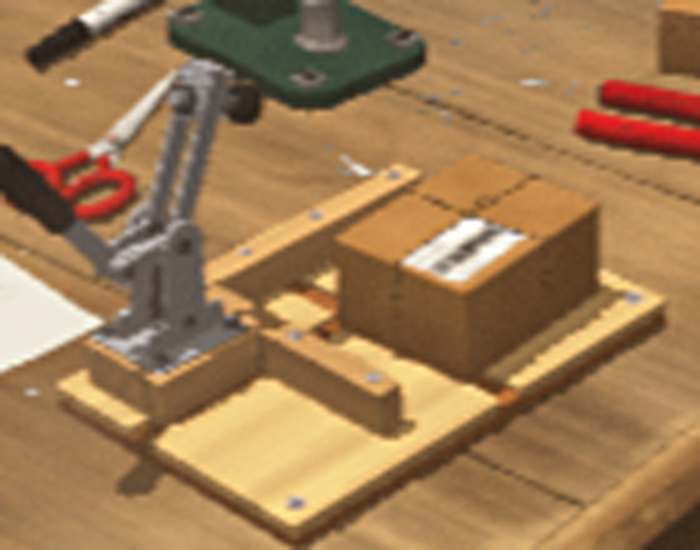

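```bash
cat > fit.py <<'E'
from h import *
from scipy.optimize import least_squares
ct=r.camera_model("top");cs=r.camera_model("scene")
f=lambda L,o:(np.array(L,float)+.5)/5-.5+o
tp=f([[220,380],[240,70],[714,102],[692,405]],[200,225]); TP=[[-108,145,15],[62,145,15],[62,-118,15],[-108,-118,15]]
sp=f([[295,528],[60,388],[663,302]],[240,215]); SP=[[-108,145,15],[62,145,15],[-108,-118,15]]
res=lambda p:np.r_[(proj(ct,J(p,TP))-tp).ravel(),(proj(cs,J(p,SP))-sp).ravel()]
s=least_squares(res,[460,60,0]);print("jig",s.x,np.degrees(s.x[2]),s.fun.round(1))
s1=least_squares(lambda p:res(p)[:8],[460,60,0]);print("top only",s1.x)
s2=least_squares(lambda p:res(p)[8:],[460,60,0]);print("scene only",s2.x)
pp=f([[458,200],[667,200],[664,356],[457,346]],[200,225]);
PP=[[42.5,55,70],[42.5,-55,70],[-42.5,-55,70],[-42.5,55,70]]
ps=f([[475,155],[600,207],[467,295],[335,240]],[240,215]); PS=[[42.5,-55,70],[-42.5,-55,70],[-42.5,55,70],[42.5,55,70]]
q=least_squares(lambda p:np.r_[(proj(ct,J(p,PP))-pp).ravel(),(proj(cs,J(p,PS))-ps).ravel()],[420,40,0]);print("parcel",q.x,q.fun.round(1))
x,y,a=s.x;d=q.x[:2]-s.x[:2];R=np.array([[np.cos(a),np.sin(a)],[-np.sin(a),np.cos(a)]])
print("rel",R@d,q.x[2]-a)
for n,P in dict(handle=[22,199,183],corner=[42.5,55,15],pin=[22,134,94],grip=[22,180,157]).items():
  print(n,J(s.x,P),proj(ct,J(s.x,P)),proj(cs,J(s.x,P)))
E
python3 fit.py
```

```text
jig [ 5.29678893e+02  6.13461939e+01 -7.12797064e-02] -4.0840263411901665 [-1.1 -0.3 -0.5  0.  -0.4 -0.3  0.3  0.6  0.5 -0.5 -0.6 -0.7  0.9 -1.1]
top only [ 5.29752854e+02  6.02524910e+01 -6.95638329e-02]
scene only [ 5.28277121e+02  6.37730024e+01 -7.29673336e-02]
parcel [ 4.84256991e+02  2.41365325e+01 -1.85096779e-02] [-0.2 -0.8 -0.5 -0.3 -0.1  0.6 -0.5  2.2 -0.1 -1.   0.8 -1.1 -0.7 -0.7
 -0.5 -1.2]
rel [-42.65651304 -40.35009301] 0.052770028490422755
handle [[565.79568073 258.27404271 183.        ]] [[214.58847023 245.82301185]] [[237.75667382 244.93362911]]
corner [[575.98803647 113.17970827  15.        ]] [[279.17153276 247.72196311]] [[283.4248447  279.70257927]]
pin [[561.1664222  193.43909869  94.        ]] [[246.27744262 250.7627243 ]] [[262.86177338 267.94515448]]
grip [[564.44251285 239.32228984 157.        ]] [[224.3272368  247.34068288]] [[245.42810388 251.95991927]]
```

The jig fit agrees between the two cameras. The jig is at about (530, 61) with yaw −4.1°. The parcel is about 43 and 40 mm short of home and turned +0.05 rad. First I'll bring the half-open fingers behind the near face.

```bash
cat > plan.py <<'E'
from h import *
import sys
from scipy.spatial.transform import Rotation as Ro
JIG=[529.7,61,-0.0705]
def plan(jx,jy,z,yaw,jig=JIG):
    s=r.sense(); Rc=Ro.from_euler('xyz',s['tcp_rot'],degrees=True)
    t=J(jig,[jx,jy,z])[0]; Rt=Ro.from_euler('xyz',[-90,0,yaw],degrees=True)
    d=Rc.inv().apply(t-s['tool_pos'])/1000; w=(Rc.inv()*Rt).as_rotvec()
    print("t",s['time'],"world",t.round(1),"shift",d.round(4),"turn",w.round(3),"len",np.linalg.norm(d).round(3))
def injig(p,jig=JIG):
    a=jig[2];R=np.array([[np.cos(a),np.sin(a)],[-np.sin(a),np.cos(a)]]);return np.r_[R@(np.array(p[:2])-jig[:2]),p[2]]
if __name__=="__main__": 
    s=r.sense();print("now jig",injig(s['tool_pos']).round(1),s['tcp_rot'].round(2),"F",s['ft_force'].round(1),s['finger_gap'])
    plan(*map(float,sys.argv[1:5]))
E
python3 plan.py -135 -40 250 -184.04
```

```text
now jig [-272.7 -643.   303.9] [ -90.     -0.   -159.27] F [-0.4  0.5 -0.2] 85.4071604600909
t 1.1 world [392.2  30.6 250. ] shift [-0.3776  0.0539 -0.4898] turn [-0.     0.432  0.   ] len 0.621
```

Request:
arm_command([
  [-0.038, 0.0054, -0.049, 0, 0.043, 0],
  [-0.076, 0.0108, -0.098, 0, 0.086, 0],
  [-0.114, 0.0162, -0.147, 0, 0.13, 0],
  [-0.152, 0.0216, -0.196, 0, 0.173, 0],
  [-0.19, 0.027, -0.245, 0, 0.216, 0],
  [-0.228, 0.0324, -0.294, 0, 0.26, 0],
  [-0.266, 0.0378, -0.343, 0, 0.303, 0],
  [-0.304, 0.0432, -0.392, 0, 0.346, 0],
  [-0.342, 0.0486, -0.441, 0, 0.389, 0],
  [-0.378, 0.054, -0.49, 0, 0.432, 0],
], jaw=0)

```text
time: 2.35
tool_pos: [392.9, 33.0, 250.3]
tcp_rot: [-90.0, 0.1, 175.9]
ft_force: [0.7, 0.3, 0.4]
finger_gap: 42.5
```

```bash
python3 plan.py -135 -40 104 -184.04
python3 - <<'E'
from bench import r
import cv2
cv2.imwrite("pics/w1.png",r.snapshot("wrist")[:,:,::-1])
c=r.camera_model("wrist");print(c)
for t in ["parcel_mid","fence_corner"]: print([(d['conf'],d['position']) for d in r.spot_point("wrist",t)])
E
```

```text
now jig [-134.5  -37.6  250.3] [-8.999e+01  1.100e-01  1.759e+02] F [0.7 0.3 0.4] 42.54056229771703
t 2.35 world [392.2  30.6 104. ] shift [0.0008 0.1463 0.0024] turn [-0.    -0.001 -0.002] len 0.146
{'intrinsics': array([[405.01813795,   0.        , 316.59617668],
       [  0.        , 405.01813795, 237.74740454],
       [  0.        ,   0.        ,   1.        ]]), 'cam_to_world': array([[-6.94878956e-02, -9.46877781e-01, -3.13996657e-01,
         4.74252814e+02],
       [-9.97565938e-01,  6.41250821e-02,  2.73892800e-02,
         3.39603027e+01],
       [-5.79923931e-03,  3.15135593e-01, -9.49028939e-01,
         3.19270607e+02],
       [ 0.00000000e+00,  0.00000000e+00,  0.00000000e+00,
         1.00000000e+00]])}
[(0.83, [322.1, 87.0])]
[]
```

View pics/w1.png

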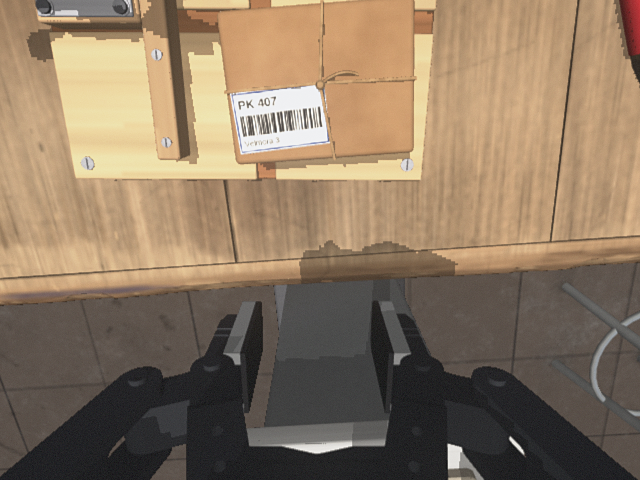

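The wrist picture shows the parcel's near face at row ~160, between columns 235 and 415. The camera hangs on the +x side of the gripper. I'll check where the press's knob is, then lower behind the near face.

```bash
python3 - <<'E'
from plan import *
ct=r.camera_model("top");cs=r.camera_model("scene")
o1,d1=ray(ct,(387,217));o2,d2=ray(cs,(334,128))
A=np.c_[d1,-d2];k=np.linalg.lstsq(A,o2-o1,rcond=None)[0];a=o1+k[0]*d1;b=o2+k[1]*d2;print("knob",a,b,injig(a))
cw=r.camera_model("wrist")
# wrist check: parcel top corners z70, jig near corners z15
for n,p,z in [("pl",(236,164),70),("pr",(415,152),70),("jl",(77,180),15),("jr",(421,180),15),("pmid",(320,82),70)]:
    print(n,injig(atz(cw,p,z)).round(1))
E
python3 plan.py -125 -40 104 -184.04
```

```text
knob [ 609.08286882 -137.42465304  341.36881528] [ 608.7425206  -137.69572089  341.35734218] [  93.163027   -192.33988977  341.36881528]
pl [-89.8  13.6  70. ]
pr [-81.7 -95.3  70. ]
jl [-110.6  145.5   15. ]
jr [-108.7 -114.7   15. ]
pmid [-42.5 -37.4  70. ]
now jig [-135.1  -36.6  249.7] [-9.0020e+01 -3.0000e-02  1.7636e+02] F [ 0.  -0.2 -0. ] 42.301607319888
t 2.5 world [402.2  29.9 104. ] shift [-0.0101  0.1457  0.0035] turn [0.    0.007 0.001] len 0.146
```

Request:
arm_command([
  [0, 0.03, 0, 0, 0, 0],
  [0, 0.06, 0.002, 0, 0, 0],
  [0, 0.09, 0.002, 0, 0, 0],
  [0, 0.12, 0.002, 0, 0, 0],
  [0, 0.146, 0.002, 0, 0, 0],
  [-0.005, 0.146, 0.002, 0, 0, 0],
  [-0.01, 0.146, 0.002, 0, 0, 0],
  [-0.014, 0.146, 0.002, 0, 0, 0],
  [-0.018, 0.146, 0.002, 0, 0, 0],
  [-0.018, 0.146, 0.002, 0, 0, 0],
])

```text
time: 3.75
tool_pos: [410.9, 27.6, 104.4]
tcp_rot: [-90.0, 0.1, 176.0]
ft_force: [-0.5, 0.7, -0.3]
finger_gap: 43.1
```

Request:
arm_command([
  [-0.006, 0, 0, 0, 0, 0],
  [-0.012, 0, 0, 0, 0, 0],
  [-0.018, 0, 0, 0, 0, 0],
  [-0.024, 0, 0, 0, 0, 0],
  [-0.03, 0, 0, 0, 0, 0],
  [-0.035, 0, 0, 0, 0, 0],
  [-0.04, 0, 0, 0, 0, 0],
  [-0.045, 0, 0, 0, 0, 0],
  [-0.05, 0, 0, 0, 0, 0],
  [-0.055, 0, 0, 0, 0, 0],
])

```text
time: 5.0
tool_pos: [465.5, 23.8, 103.8]
tcp_rot: [-90.0, 0.0, 176.0]
ft_force: [-1.5, -0.6, -1.1]
finger_gap: 42.6
```

```bash
cat > look.py <<'E'
from plan import *
import sys
n=sys.argv[1]
s=r.sense();print(s['time'],"jig",injig(s['tool_pos']).round(1),"F",s['ft_force'].round(1))
c=r.camera_model("wrist");im=r.snapshot("wrist");cv2.imwrite(f"pics/{n}w.png",im[:,:,::-1])
t=r.snapshot("top")[225:325,200:360];cv2.imwrite(f"pics/{n}t.png",cv2.resize(t,None,fx=5,fy=5,interpolation=cv2.INTER_CUBIC)[:,:,::-1])
import pickle;pickle.dump(c,open(f"pics/{n}.pkl","wb"))
E
python3 look.py b
```

```text
5.0 jig [-61.4 -41.7 103.8] F [-1.5 -0.6 -1.1]
```

View pics/bw.png

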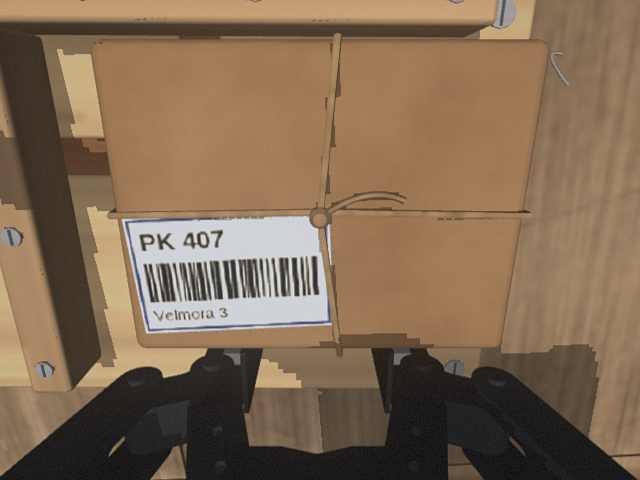

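View pics/bt.png

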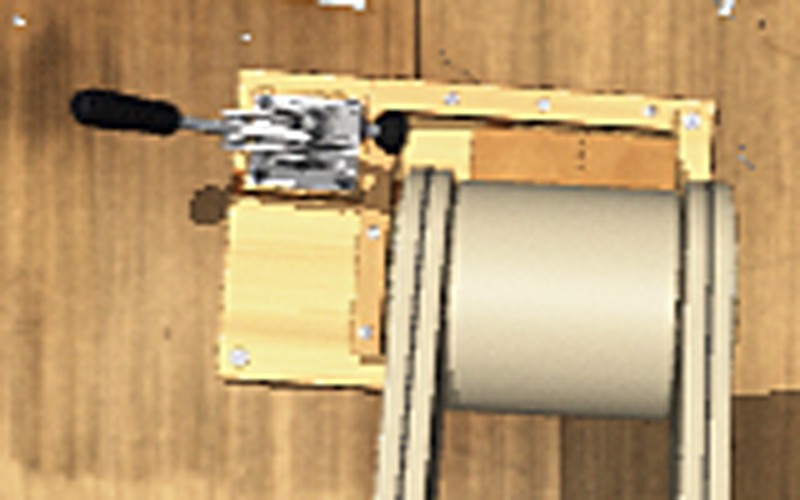

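The parcel now sits square to the fingers and is nearly at the far fence. I'll push until the force rises.

Request:
arm_command([
  [-0.003, 0, 0, 0, 0, 0],
  [-0.005, 0, 0, 0, 0, 0],
  [-0.006, 0, 0, 0, 0, 0],
  [-0.007, 0, 0, 0, 0, 0],
  [-0.008, 0, 0, 0, 0, 0],
  [-0.009, 0, 0, 0, 0, 0],
  [-0.01, 0, 0, 0, 0, 0],
  [-0.01, 0, 0, 0, 0, 0],
  [-0.01, 0, 0, 0, 0, 0],
  [-0.01, 0, 0, 0, 0, 0],
])

```text
time: 6.35
tool_pos: [473.1, 23.3, 103.3]
tcp_rot: [-90.0, -0.3, 176.0]
ft_force: [-14.4, 2.9, 11.6]
finger_gap: 42.5
```

```bash
python3 look.py c
```

```text
6.35 jig [-53.8 -41.5 103.3] F [-14.4   2.9  11.6]
```

View pics/cw.png

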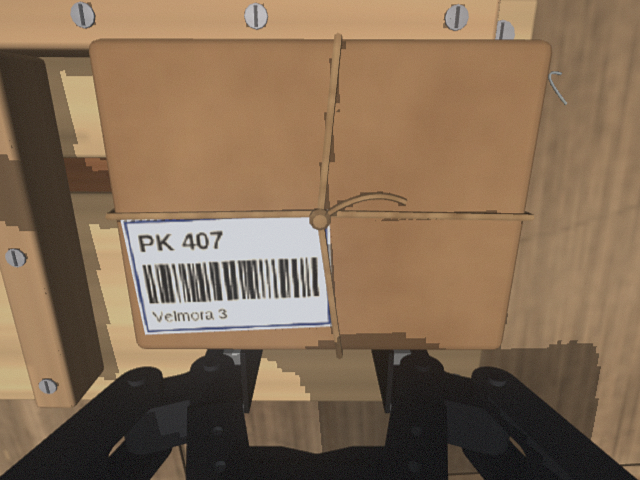

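Contact came at TCP x = −53.8, against −53.5 expected, so the parcel is on the far fence. Next I'll go around to the right face with the jaws shut.

Request:
arm_command([
  [0.013, 0, 0, 0, 0, 0],
  [0.028, 0, 0.01, 0, 0, 0],
  [0.03, 0, 0.04, 0, 0, 0],
  [0.03, 0, 0.08, 0, 0, 0],
  [0.03, 0, 0.11, 0, 0, 0],
  [0.015, 0, 0.112, 0, 0, 0],
  [-0.01, 0, 0.112, 0, 0, 0],
  [-0.035, 0, 0.112, 0, 0, 0],
  [-0.048, 0, 0.112, 0, 0, 0],
  [-0.048, 0, 0.112, 0, 0, 0],
], jaw=1, force=40)

```text
time: 7.7
tool_pos: [515.5, -92.0, 103.9]
tcp_rot: [-90.0, 0.0, 176.0]
ft_force: [-0.2, -0.2, 0.9]
finger_gap: -0.2
```

```bash
python3 look.py d; python3 plan.py 0 -110 104 -184.04
```

```text
7.7 jig [  -3.4 -153.6  103.9] F [-0.2 -0.2  0.9]
now jig [  -4.5 -153.5  103.6] [-9.0010e+01 -5.0000e-02  1.7599e+02] F [-0.8 -0.1  0.2] 0.14550811053339996
t 7.8 world [522.  -48.7 104. ] shift [-0.0045 -0.0004 -0.0435] turn [0.    0.001 0.001] len 0.044
```

View pics/dw.png

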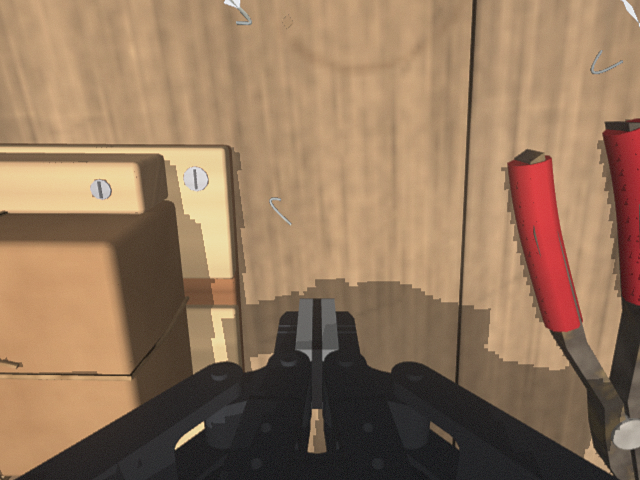

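View pics/dt.png

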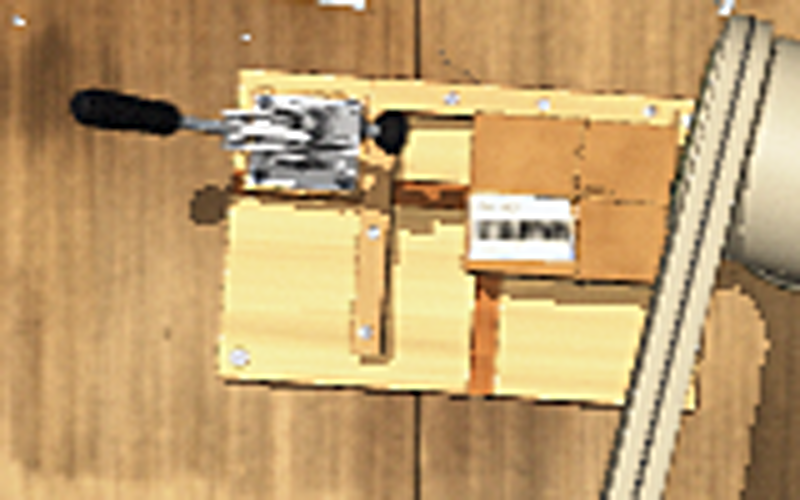

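Both views show the fingers clear to the right of the parcel, with the pliers (columns 510–640 in the wrist view) untouched. I'll push in jig +y.

Request:
arm_command([
  [0, 0, -0.015, 0, 0, 0],
  [0, 0, -0.03, 0, 0, 0],
  [0, 0, -0.037, 0, 0, 0],
  [0, 0, -0.043, 0, 0, 0],
  [0, 0, -0.049, 0, 0, 0],
  [0, 0, -0.054, 0, 0, 0],
  [0, 0, -0.059, 0, 0, 0],
  [0, 0, -0.063, 0, 0, 0],
  [0, 0, -0.067, 0, 0, 0],
  [0, 0, -0.07, 0, 0, 0],
])

```text
time: 9.05
tool_pos: [520.2, -22.0, 104.0]
tcp_rot: [-90.0, 0.0, 176.0]
ft_force: [-0.6, -3.9, 3.2]
finger_gap: -0.0
```

```bash
python3 look.py e
```

```text
9.05 jig [ -3.6 -83.4 104. ] F [-0.6 -3.9  3.2]
```

View pics/ew.png

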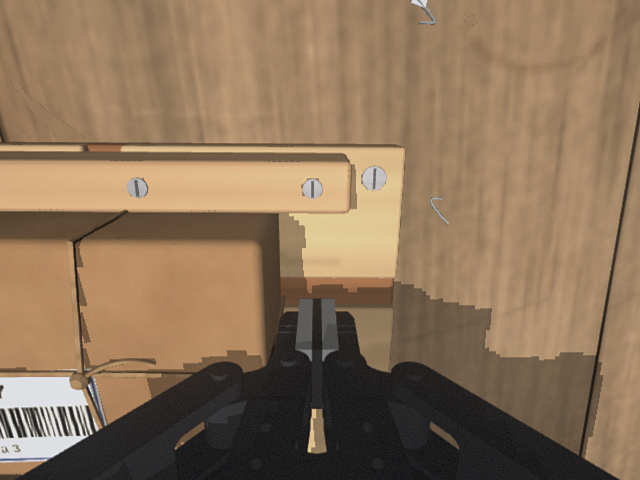

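View pics/et.png

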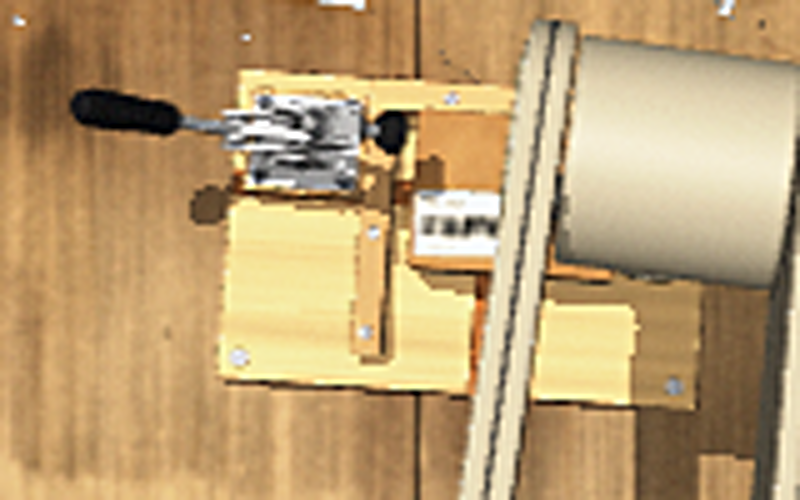

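The parcel has moved ~30 mm and stayed square. About 10 mm is left.

Request:
arm_command([
  [0, 0, -0.004, 0, 0, 0],
  [0, 0, -0.007, 0, 0, 0],
  [0, 0, -0.009, 0, 0, 0],
  [0, 0, -0.0105, 0, 0, 0],
  [0, 0, -0.012, 0, 0, 0],
  [0, 0, -0.013, 0, 0, 0],
  [0, 0, -0.014, 0, 0, 0],
  [0, 0, -0.0145, 0, 0, 0],
  [0, 0, -0.015, 0, 0, 0],
  [0, 0, -0.015, 0, 0, 0],
])

```text
time: 10.4
tool_pos: [521.2, -8.1, 104.1]
tcp_rot: [-89.9, 0.0, 176.0]
ft_force: [-1.5, -9.6, 3.7]
finger_gap: 0.0
```

```bash
python3 look.py f
```

```text
10.4 jig [ -3.6 -69.6 104.1] F [-1.5 -9.6  3.7]
```

View pics/ft.png

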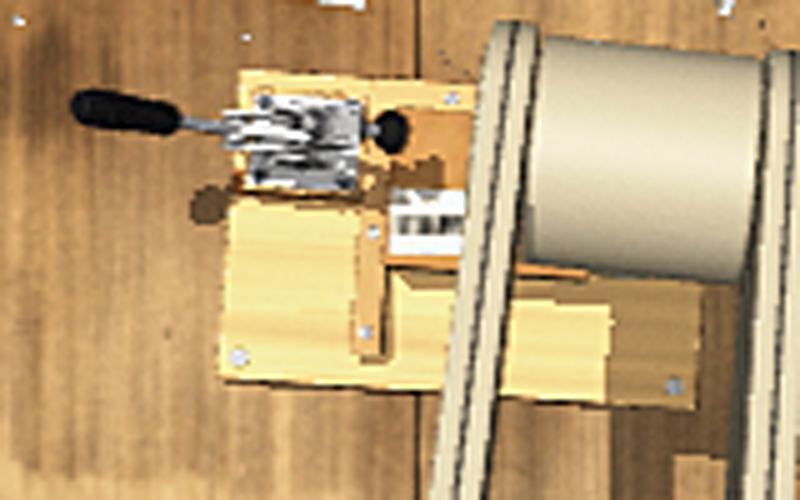

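Request:
arm_command([
  [0, 0, -0.002, 0, 0, 0],
  [0, 0, -0.002, 0, 0, 0],
  [0, 0, 0.01, 0, 0, 0],
  [0, 0, 0.03, 0, 0, 0],
  [0, -0.03, 0.03, 0, 0, 0],
  [0.02, -0.08, 0.03, 0, 0, 0],
  [0.05, -0.12, 0.02, 0, 0, 0],
  [0.08, -0.15, 0.0, 0, 0, 0],
  [0.1, -0.15, -0.02, 0, 0, 0],
  [0.1, -0.15, -0.03, 0, 0, 0],
])

```text
time: 11.75
tool_pos: [422.8, 30.8, 253.8]
tcp_rot: [-90.1, 0.0, 176.0]
ft_force: [-0.4, 0.8, -0.3]
finger_gap: 0.1
```

```bash
python3 look.py g
```

```text
11.75 jig [-104.6  -37.7  253.8] F [-0.4  0.8 -0.3]
```

View pics/gw.png

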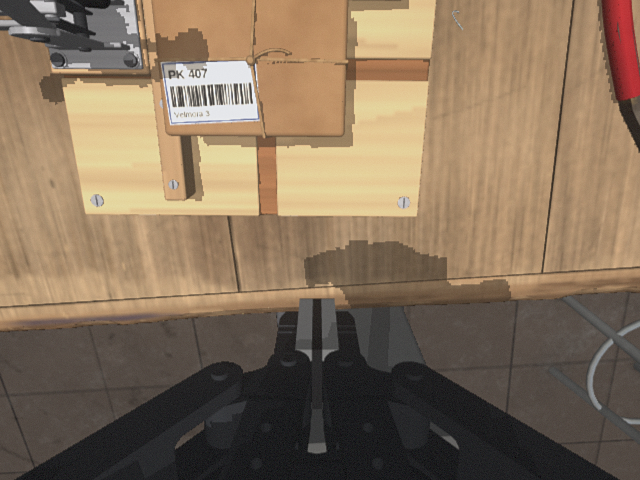

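View pics/gt.png

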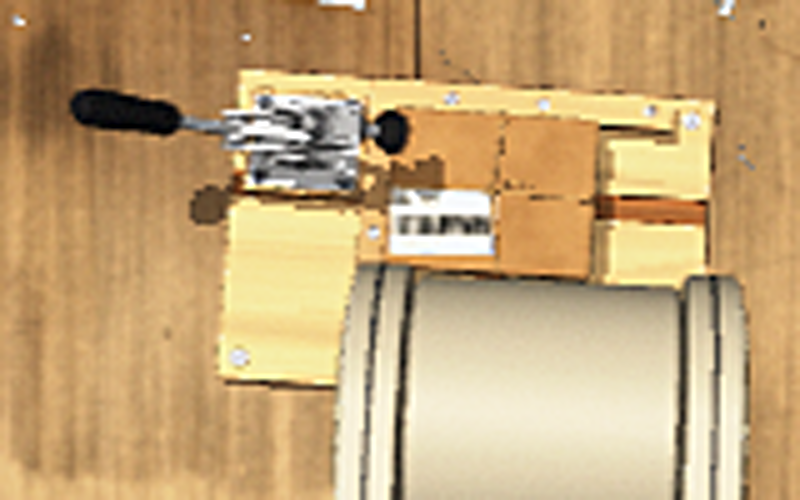

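```bash
python3 - <<'E'
from plan import *
import pickle
c=pickle.load(open("pics/g.pkl","rb"))
for n,p,z in [("pl",(166.5,136),70),("pr",(344,135.5),70),("jl",(87,215),15),("jr",(417,215),15)]: print(n,injig(atz(c,p,z)).round(1))
ct=r.camera_model("top");f=lambda p:(np.array(p,float)+.5)/5-.5+[200,225]
for n,p,z in [("fr",(599,122),70),("nr",(590,277),70),("fl~",(404,110),70),("jfr",(714,102),15),("jfl",(240,70),15)]: print(n,injig(atz(ct,f(p),z)).round(1))
E
python3 -c "
import cv2
im=cv2.imread('pics/gw.png')[0:220,50:450];cv2.imwrite('pics/gw2.png',cv2.resize(im,None,fx=2,fy=2,interpolation=2))"
```

```text
pl [-42.5  54.5  70. ]
pr [-42.1 -53.6  70. ]
jl [-107.5  144.2   15. ]
jr [-107. -116.   15.]
fr [ 40.9 -55.4  70. ]
nr [-41.5 -55.8  70. ]
fl~ [40.7 48.3 70. ]
jfr [  61.1 -118.9   15. ]
jfl [ 62.3 144.   15. ]
```

View pics/gw2.png

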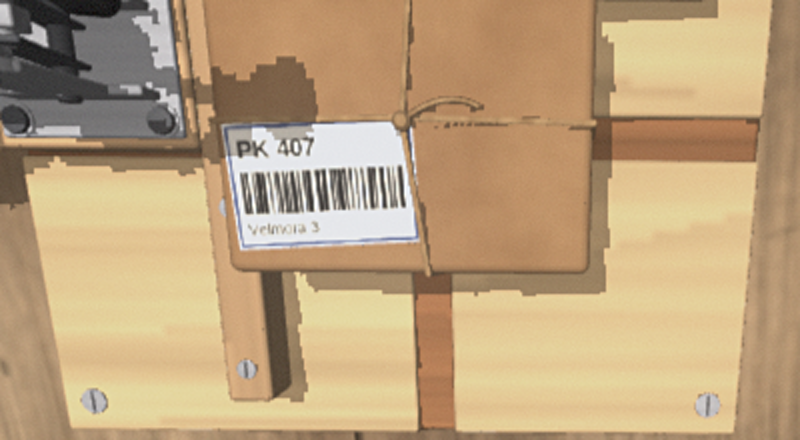

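The parcel is home. The wrist view puts its corners at y 54.5/−53.6 and x −42.3, and the top view agrees. Next I'll swing to the far-left side of the handle, turning the jaws along jig x so the flat front does the pushing.

```bash
python3 plan.py 22 250 310 -94.04
```

```text
now jig [-103.7  -37.9  253.4] [-9.0030e+01 -2.0000e-02  1.7606e+02] F [ 0.1 -0.1 -0. ] 0.012917561552141025
t 11.85 world [569.3 308.8 310. ] shift [-0.1262 -0.0565 -0.2877] turn [ 1.000e-03 -1.569e+00 -0.000e+00] len 0.319
```

Request:
arm_command([
  [-0.01, -0.03, -0.02, 0, -0.17, 0],
  [-0.02, -0.056, -0.055, 0, -0.34, 0],
  [-0.03, -0.056, -0.09, 0, -0.51, 0],
  [-0.045, -0.056, -0.125, 0, -0.68, 0],
  [-0.06, -0.056, -0.16, 0, -0.85, 0],
  [-0.075, -0.056, -0.195, 0, -1.02, 0],
  [-0.09, -0.056, -0.23, 0, -1.19, 0],
  [-0.105, -0.056, -0.265, 0, -1.36, 0],
  [-0.12, -0.056, -0.288, 0, -1.5, 0],
  [-0.126, -0.056, -0.288, 0, -1.57, 0],
])

```text
time: 13.1
tool_pos: [570.5, 309.3, 307.4]
tcp_rot: [-90.1, -0.1, -93.8]
ft_force: [0.0, -0.0, -1.3]
finger_gap: 0.1
```

```bash
python3 look.py i; python3 plan.py 22 245 233 -94.04; python3 -c "
from bench import r;import cv2
im=r.snapshot('scene');cv2.imwrite('pics/is.png',im[:,:,::-1])"
```

```text
13.1 jig [ 23.2 250.6 307.4] F [ 0.  -0.  -1.3]
now jig [ 23.2 249.2 307.6] [-9.013e+01 -8.000e-02 -9.402e+01] F [-0.1 -0.7 -1.1] 0.16230311841391304
t 13.2 world [568.9 303.8 233. ] shift [ 0.0041  0.0746 -0.0011] turn [0.002 0.    0.001] len 0.075
```

View pics/iw.png

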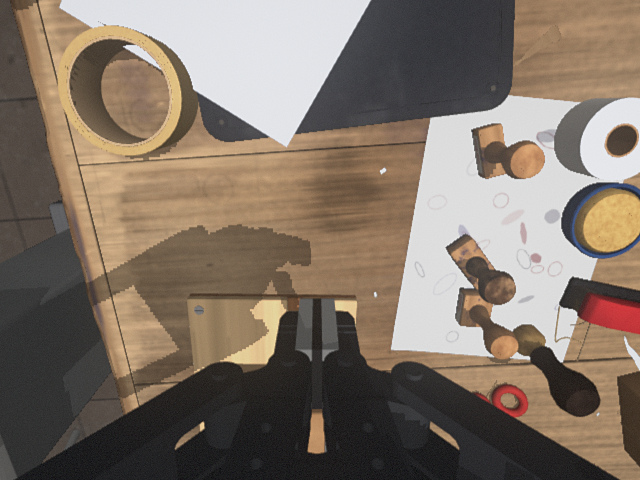

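View pics/is.png

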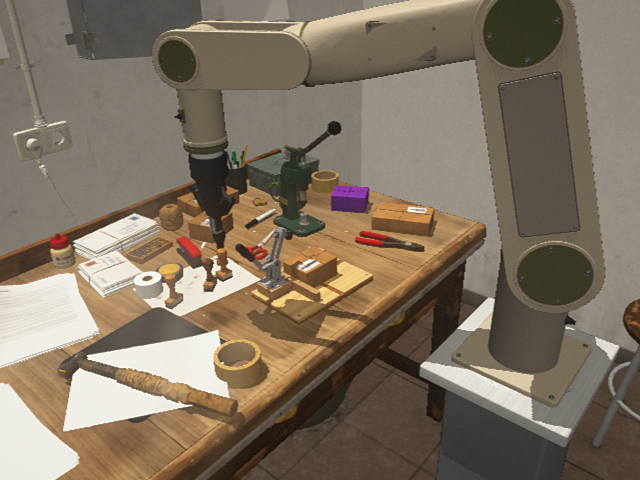

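The fingertips (scene ~(222,245)) are beyond the handle's end, with nothing tall below them. I'll lower and then start the push.

Request:
arm_command([
  [0.0, 0.02, 0, 0, 0, 0],
  [0.001, 0.04, 0, 0, 0, 0],
  [0.002, 0.06, 0, 0, 0, 0],
  [0.003, 0.074, -0.001, 0, 0, 0],
  [0.008, 0.074, -0.001, 0, 0, 0],
  [0.014, 0.074, -0.001, 0, 0, 0],
  [0.02, 0.074, -0.001, 0, 0, 0],
  [0.025, 0.073, -0.001, 0, 0, 0],
  [0.03, 0.07, -0.001, 0, 0, 0],
  [0.035, 0.068, -0.001, 0, 0, 0],
])

```text
time: 14.5
tool_pos: [566.1, 273.1, 242.5]
tcp_rot: [-90.0, 0.0, -94.1]
ft_force: [0.8, 3.4, 2.2]
finger_gap: -0.1
```

```bash
python3 plan.py 22 189 257 -94.04; python3 -c "
from bench import r;import cv2
im=r.snapshot('scene')[120:320,140:380];cv2.imwrite('pics/js.png',cv2.resize(im,None,fx=3,fy=3,interpolation=2)[:,:,::-1])"
```

```text
now jig [ 21.3 214.2 242.5] [-8.996e+01  3.000e-02 -9.407e+01] F [0.8 3.4 2.2] -0.13119487730746407
t 14.5 world [565. 248. 257.] shift [ 0.0252 -0.0145  0.0007] turn [-0.001 -0.001 -0.001] len 0.029
```

View pics/js.png

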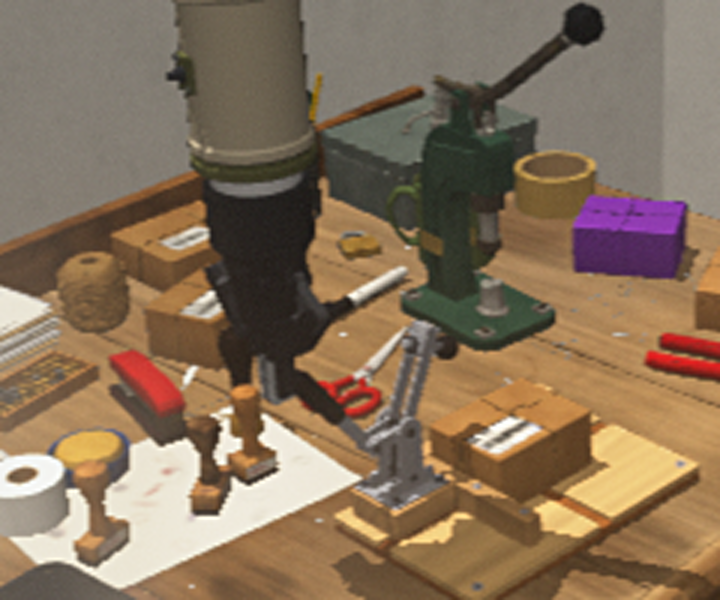

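The fingers are in contact with the handle end at 3.4 N. I'll follow the arc.

Request:
arm_command([
  [0.006, 0.0, 0, 0, 0, 0],
  [0.013, -0.002, 0, 0, 0, 0],
  [0.02, -0.006, 0.001, 0, 0, 0],
  [0.027, -0.01, 0.001, 0, 0, 0],
  [0.033, -0.013, 0.001, 0, 0, 0],
  [0.039, -0.016, 0.001, 0, 0, 0],
  [0.045, -0.018, 0.001, 0, 0, 0],
  [0.051, -0.02, 0.001, 0, 0, 0],
  [0.057, -0.022, 0.001, 0, 0, 0],
  [0.064, -0.024, 0.001, 0, 0, 0],
])

```text
time: 15.8
tool_pos: [562.3, 209.0, 265.9]
tcp_rot: [-90.0, -0.0, -94.1]
ft_force: [0.2, 0.4, -0.3]
finger_gap: -0.0
```

```bash
python3 plan.py 22 120 272 -94.04; python3 -c "
from bench import r;import cv2
im=r.snapshot('scene')[120:320,140:380];cv2.imwrite('pics/ks.png',cv2.resize(im,None,fx=3,fy=3,interpolation=2)[:,:,::-1])"
```

```text
now jig [ 22.1 149.9 265.9] [-9.001e+01 -1.000e-02 -9.407e+01] F [ 0.2  0.4 -0.3] -0.007016740144427697
t 15.8 world [560.1 179.2 272. ] shift [ 0.0299 -0.0061 -0.    ] turn [ 0. -0.  0.] len 0.031
```

View pics/ks.png

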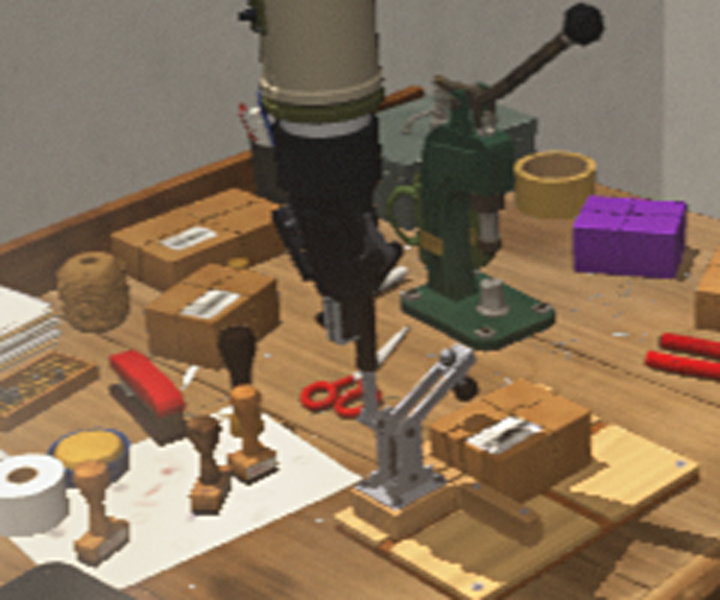

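The handle is upright and the arm half-way down. I'll continue until the foot meets the parcel.

Request:
arm_command([
  [0.005, -0.002, 0, 0, 0, 0],
  [0.01, -0.003, 0, 0, 0, 0],
  [0.015, -0.004, 0, 0, 0, 0],
  [0.02, -0.004, 0, 0, 0, 0],
  [0.024, -0.004, 0, 0, 0, 0],
  [0.028, -0.003, 0, 0, 0, 0],
  [0.032, -0.002, 0, 0, 0, 0],
  [0.036, -0.001, 0, 0, 0, 0],
  [0.039, 0, 0, 0, 0, 0],
  [0.042, 0, 0, 0, 0, 0],
])

```text
time: 17.1
tool_pos: [559.4, 168.0, 266.3]
tcp_rot: [-90.0, 0.1, -94.0]
ft_force: [-0.1, 5.5, 0.7]
finger_gap: 0.1
```

```bash
python3 plan.py 22 95 264 -94.04; python3 -c "
from bench import r;import cv2
im=r.snapshot('scene')[120:320,140:380];cv2.imwrite('pics/ls.png',cv2.resize(im,None,fx=3,fy=3,interpolation=2)[:,:,::-1])"
```

```text
now jig [ 22.1 108.9 266.3] [-8.997e+01  8.000e-02 -9.405e+01] F [-0.1  5.5  0.7] 0.1354606733654244
t 17.1 world [558.3 154.2 264. ] shift [ 0.0139  0.0023 -0.0001] turn [-0.001 -0.    -0.001] len 0.014
```

View pics/ls.png

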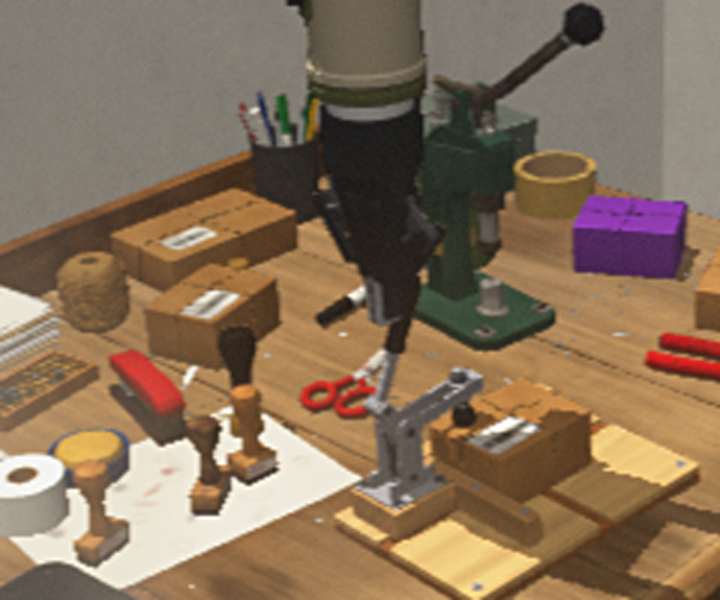

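The foot is at the parcel and the push takes 5.5 N, as described. Now I'll go past dead centre.

Request:
arm_command([
  [0.004, 0.001, 0, 0, 0, 0],
  [0.007, 0.002, 0, 0, 0, 0],
  [0.01, 0.003, 0, 0, 0, 0],
  [0.013, 0.004, 0, 0, 0, 0],
  [0.015, 0.005, 0, 0, 0, 0],
  [0.017, 0.006, 0, 0, 0, 0],
  [0.019, 0.006, 0, 0, 0, 0],
  [0.021, 0.006, 0, 0, 0, 0],
  [0.022, 0.006, 0, 0, 0, 0],
  [0.022, 0.006, 0, 0, 0, 0],
])

```text
time: 18.4
tool_pos: [557.8, 147.7, 260.1]
tcp_rot: [-90.0, 0.2, -94.0]
ft_force: [0.4, 12.9, -0.5]
finger_gap: 0.2
```

```bash
python3 plan.py 22 95 264 -94.04; python3 -c "
from bench import r;import cv2
im=r.snapshot('scene')[120:320,140:380];cv2.imwrite('pics/ms.png',cv2.resize(im,None,fx=3,fy=3,interpolation=2)[:,:,::-1])"
```

```text
now jig [ 21.9  88.5 260.1] [-89.98   0.23 -93.99] F [ 0.4 12.9 -0.5] 0.15110265353948765
t 18.4 world [558.3 154.2 264. ] shift [-0.0065 -0.0039  0.0001] turn [-0.     0.001 -0.004] len 0.008
```

View pics/ms.png

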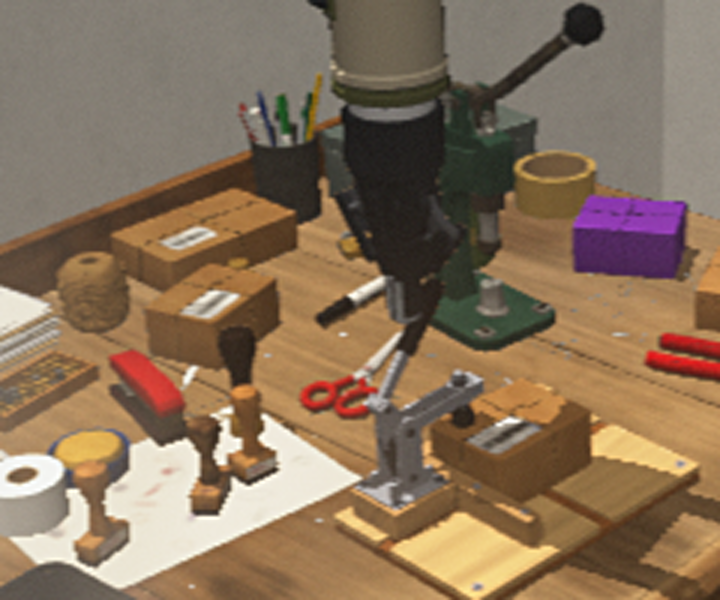

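Request:
arm_command([
  [0.002, 0, 0, 0, 0, 0],
  [0.003, 0.0, 0, 0, 0, 0],
  [0.004, 0.001, 0, 0, 0, 0],
  [0.005, 0.001, 0, 0, 0, 0],
  [0.006, 0.001, 0, 0, 0, 0],
  [0.007, 0.001, 0, 0, 0, 0],
  [0.008, 0.002, 0, 0, 0, 0],
  [0.008, 0.002, 0, 0, 0, 0],
  [0.008, 0.002, 0, 0, 0, 0],
  [0.008, 0.002, 0, 0, 0, 0],
])

```text
time: 19.7
tool_pos: [557.4, 142.9, 259.3]
tcp_rot: [-89.9, 0.5, -93.9]
ft_force: [-0.5, 25.7, 5.0]
finger_gap: -0.1
```

```bash
python3 plan.py 22 95 264 -94.04; python3 -c "
from bench import r;import cv2
im=r.snapshot('scene')[120:320,140:380];cv2.imwrite('pics/ns.png',cv2.resize(im,None,fx=3,fy=3,interpolation=2)[:,:,::-1])"
```

```text
now jig [ 21.8  83.7 259.3] [-89.9    0.55 -93.87] F [-0.5 25.7  5. ] -0.1464397013389064
t 19.7 world [558.3 154.2 264. ] shift [-0.0114 -0.0046  0.0002] turn [-0.002  0.003 -0.01 ] len 0.012
```

View pics/ns.png

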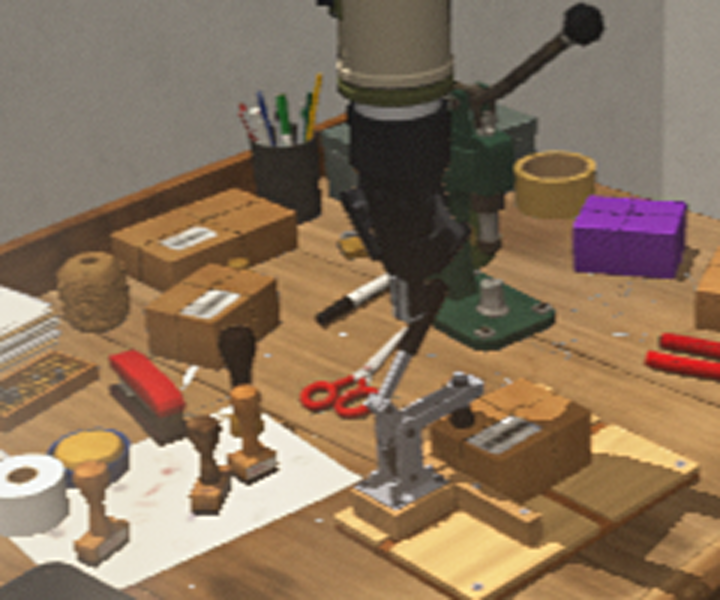

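The force now rises steeply (25.7 N after 5 mm), so the handle looks to be at its stop. I'll back straight away in +y and check.

Request:
arm_command([
  [-0.01, 0, 0, 0, 0, 0],
  [-0.025, 0, 0, 0, 0, 0],
  [-0.045, -0.01, 0, 0, 0, 0],
  [-0.07, -0.03, 0, 0, 0, 0],
  [-0.1, -0.06, 0, 0, 0, 0],
  [-0.13, -0.08, 0, 0, 0, 0],
  [-0.15, -0.08, 0, 0, 0, 0],
  [-0.16, -0.08, 0, 0, 0, 0],
  [-0.16, -0.08, 0, 0, 0, 0],
  [-0.16, -0.08, 0, 0, 0, 0],
])

```text
time: 21.0
tool_pos: [568.5, 296.3, 336.8]
tcp_rot: [-90.1, -0.1, -94.1]
ft_force: [0.3, 0.3, -0.9]
finger_gap: 0.3
```

Run:
```python
from plan import *
ct=r.camera_model("top");cs=r.camera_model("scene")
im=r.snapshot('scene')[150:310,220:380];cv2.imwrite('pics/os.png',cv2.resize(im,None,fx=3.7,fy=3.7,interpolation=2)[:,:,::-1])
t=r.snapshot("top")[225:325,200:360];cv2.imwrite("pics/ot.png",cv2.resize(t,None,fx=5,fy=5,interpolation=2)[:,:,::-1])
for n,c in (("scene",cs),("top",ct)):
  for k,P in {"handle_end":[22,56,212],"clamp_pin":[22,121,123],"handle_grip":[22,75,186],"foot_face":[22,33,70],"parcel_mid":[0,0,42.5]}.items():
    print(n,k,[(d['conf'],d['position']) for d in r.spot_point(n,k)][:3],"expect locked",proj(c,J(JIG,P)).round(1))
print("dead centre end scene",proj(cs,J(JIG,[22,68,219])),"top",proj(ct,J(JIG,[22,68,219])))
print(r.sense()['ft_force'],r.sense()['time'],injig(r.sense()['tool_pos']))
for k in("sealing_pliers","flat_parcel","tape_ring"): print(k,[(d['conf'],d['position']) for d in r.spot_point("top",k)][:2])
```

```text
scene handle_end [(0.75, [283.3, 213.9])] expect locked [[284.7 212. ]]
scene clamp_pin [(0.65, [267.1, 250.8])] expect locked [[266.3 255.2]]
scene handle_grip [(0.6, [276.9, 229.3]), (0.57, [264.4, 253.8])] expect locked [[279.3 224.6]]
scene foot_face [(0.51, [293.3, 259.6])] expect locked [[294.4 260.4]]
scene parcel_mid [(0.83, [347.8, 199.7]), (0.74, [310.5, 270.1])] expect locked [[310.4 267.8]]
top handle_end [(0.73, [268.5, 248.1])] expect locked [[272.8 248.5]]
top clamp_pin [(0.58, [246.7, 248.9])] expect locked [[250.  250.1]]
top handle_grip [(0.45, [266.4, 249.6])] expect locked [[265.8 249. ]]
top foot_face [(0.53, [172.8, 304.3])] expect locked [[285.7 254. ]]
top parcel_mid [(0.78, [450.0, 188.5]), (0.7, [295.6, 265.1])] expect locked [[297.9 263.7]]
dead centre end scene [[280.7682982  210.98535194]] top [[267.48402277 247.89560026]]
[-0.29121765 -0.63911807 -0.61064062] 21.6 [ 22.16614803 238.35247298 337.94972012]
sealing_pliers [(0.75, [402.8, 279.6])]
flat_parcel [(0.69, [444.6, 269.5]), (0.47, [270.3, 249.1])]
tape_ring [(0.95, [173.2, 305.7]), (0.23, [403.0, 280.5])]
```

View pics/os.png

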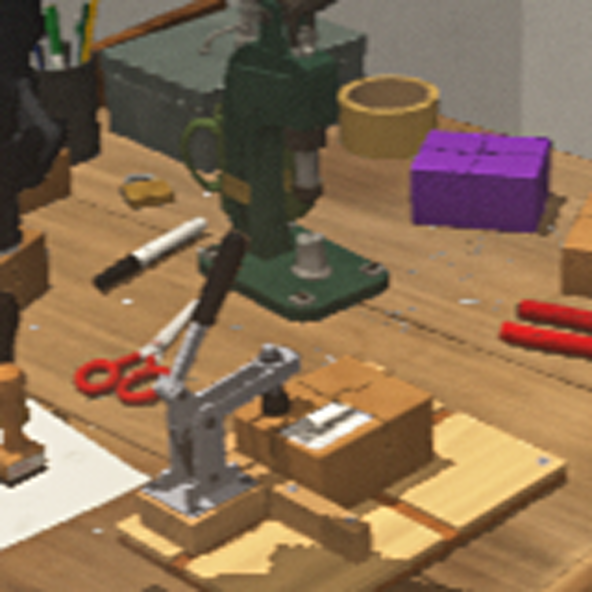

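View pics/ot.png

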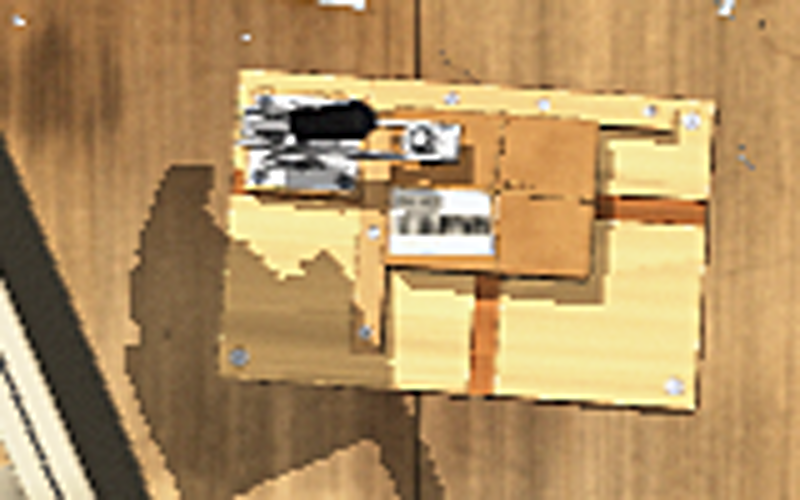

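The locked clamp matches prediction. In the scene view the handle tip is at about (285,213), against (284.7,212) expected locked and (280.8,211) at dead centre. It stayed there with the robot clear. The parcel's right edge is unchanged in the top view, and the pliers, flat parcel and tape are where they started. I'll hand in.

```bash
python3 -c "
from bench import r
print(r.hand_in(), r.sense()['time'])"
```

```text
the job is handed in; nothing more can be done
the job is handed in; nothing more can be done
```

The parcel is home against both fences and the clamp is shut on it. I handed the job in at about 21.6 s of the 72 s allowed; no verdict was reported.

**What I did:** I pushed the parcel square onto the far fence with the half-open fingers, then along it onto the left fence with the fingers shut. I then pushed the clamp handle over past dead centre to its stop and backed away.

**Last checks:**
- **Parcel:** before clamping, its edges measured within about 1.5 mm of home and square. The top view after clamping shows its right edge in the same place.
- **Clamp:** with the robot clear, the handle tip in the scene view is at about (285,213). The expected pixel is (284.7,212) locked and (280.8,211) at dead centre. It stayed there on its own, and the push had risen to 25.7 N, as at a stop.
- **Bystanders:** the pliers, flat parcel and tape are within about 2 pixels (roughly 6 mm) of where they started.

**Disagreements and gaps:**
- **Handle end, top view:** the network put it at column 268.5. That is closer to dead centre (267.5) than locked (272.8), but the picture shows the tip at about 275.
- **Foot, top view:** the network's find was false; it reported the tape roll.
- **Not measured:** I could not measure the foot's pressing force or read the link angle directly.

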